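# Hold a contact thermometer on an upturned pressing iron

## Robot

A 6-joint arm with a two-finger parallel gripper is mounted at the origin on the work surface. World frame = base frame: x ahead of the robot, y to its left, z up, the work surface at z = 0. Lengths are in m, angles in rad, forces in N, time in s.
With the tool pointing down it reaches from about 0.3 to 0.875 m from the base axis. Payload 6.4 kg.
Tool frame: the origin (TCP) lies at the centre of the arm's flange, where the gripper is bolted on; the fingertips stand 173 mm ahead of it and the grasp point (between the pads) lies 155 mm ahead of it; z points along the fingers, x is the direction in which the jaws open and shut, and the axes are right-handed (so a half turn about z gives the same grasp; the last joint's range is limited). The gripper opens to 85 mm and grips with 20 to 120 N. Pads are 22 mm wide; open, the fingers measure 114 mm over their backs; the gripper's body (76 mm by 85 mm) begins 54 mm behind the grasp point. The pads swing forward as they close: fully open they stand 13 mm farther back than shut.
Start: joints at [1.081, 0.181, 1.607, -0, 1.354, -0.206], TCP at [0.161, 0.552, 0.405] pointing down, gripper open.
Joint ranges: [-2.99, 2.99], [-0.89, 2.07], [0.3, 2.58], [-1.14, 4.28], [0, 2.63], [-3.12, 3.12]. Speed limits (rad/s): [2.57, 2.57, 3.01, 3.14, 3.14, 3.14].

## Interface

Orientations are given as a unit quaternion [w, x, y, z].
In Python, from bench import ctrl gives the robot as it stands. The module is installed in compiled form; this text tells all that it offers.
- The arm moves only by the tool move_arm, never from a script. Its argument "moves" is a list of rows, each an object of numbers: "gripper": the opening in per cent of the stroke, from 0 (shut) to 100 (fully open); "x", "y", "z": the shift along the tool's x, y, z in cm; "roll": the turn about the tool's z in degrees. In form: [{"gripper": .., "x": .., "y": .., "z": .., "roll": ..}, ...]. A call has 1 to 5 rows; each row shifts and turns the commanded pose from where the row before left it, along the tool's axes as they then stand; what a row does not reach is not made up. A row lasts 1/8 s, in which the tool goes at most 62.5 mm and 10.7 degrees, less where a joint would pass 70% of its speed; a pose out of reach is approached as far as the arm can. A call is refused whole if a number of a shift passes 6.25 or a number of a turn 10.7, either way. A call with a gripper value outside its range is refused whole. The fingers move at their own pace and stop on an object; the grip force is fixed at half the most. Time passes only in rows, so rows that do not move let the fingers close. It gives the time, the measured TCP pose, the force and the opening at its end, in the units of the state.
- ctrl.get_obs(): the state, without advancing time (a new reading comes with each control period).
- ctrl.camera(name): name is "scene" or "top" or "wrist"; returns a dict with "img" (480x640x3 uint8, red, green, blue), "fx", "fy", "cx", "cy" (pixels), "world_from_camera" (4x4, takes a point from camera to world coordinates); the wrist camera has in their place "tool_from_camera" (4x4, takes a point from camera to tool coordinates, whose origin is the TCP and whose axes are the tool frame's). Camera axes: x right, y up, looking along -z (the intrinsics and any distortion apply to the point x, -y, -z); pixel columns grow to the right and rows downward; lengths in m; the calibration is good to about 2 mm. A picture is of the moment at which its call begins: read the wrist's pose just before it. There is no depth.
- ctrl.hand_in(): hands the job in, once; it reports no verdict.
The state is a dict: "time_s": time; "q": joint angles; "dq": joint speeds; "joint_efforts": joint torques, N m; "eef_pos": TCP position; "eef_rot": TCP orientation; "wrist_force": force on the tool from outside, world axes, zero at the start; "torque": the same for the moment, N m; "opening": opening from 0.0 (shut) to 1.0 (fully open).
Only numpy, scipy, OpenCV 4.12 (cv2) and the standard library are available. Lean on these libraries where they do the work, as an engineer would, in place of code of your own. Each camera call takes 0.05 s, during which the arm holds its last target. There are 200 camera calls.

## Task

Check the iron's sole temperature: take the yellow cordless probe out of its stand and bring its sprung brass tip onto the red-ringed spot of the upturned iron, with the probe square to the sloping sole. Press lightly, so that the sprung tip goes in about half its travel and is never pressed hard, let it rest there for two seconds for the reading, and finish while still holding it like that. The sole is hot, so keep the robot itself off the iron and its cradle, and leave the things standing round about where they are.

Things in the scene. Friction and masses are not known exactly. Their poses are not given: they have to be found in the camera images.
- probe: Cordless thermometer, 160 g, upright in the stand at first. Origin: centre of the underside of its black flange (36 mm across, 6 thick), which rests on the stand's top; z along the probe from tip to handle. Square yellow handle 28 x 28 mm, sides along x and y, from z = 6 to 82 mm: grip it on opposite sides. Steel stem 9 mm across down to z = -46, then the sprung brass tip.
- tip_end (a point): Centre of the flat end of the brass tip (disc 12 mm across, 6 mm high), 68 mm below the probe's origin on its axis when not pressed; moves up with the tip.
- tip (a joint): How far the sprung tip is pushed into the probe: 0 free, 0.012 m fully in. Spring 300 N/m with 0.9 N preload, so about 2.7 N at half travel.
- stand: Grey block, 80 x 80 x 85 mm, fixed to the table, with an upright through hole 23 mm wide in the middle of its top. Origin: centre of its underside. The probe must be lifted about 70 mm straight up to leave it.
- iron: Iron clamped sole up in a grey cradle fixed to the table (base 170 x 220 mm). Origin: on the table, 135 mm under the sole's centre. The flat rigid steel sole, 234 mm long (toe to the iron's +y) and 120 mm wide, slopes by 0.35 rad (20 degrees): level along the iron's y, rising towards its +x.
- spot_red (a point): Centre of the red-ringed spot on the sole (red ring 24 mm across, white inside, red dot in the middle), on the sole's surface. Its z axis is the sole's outward normal.
- spot_blue (a point): Centre of the like blue-ringed spot on the sole, not to be used here. z as for the red one. The two spots may lie either way round.
- thread_cone: Green cone of thread, 64 mm across at the foot, 115 mm high, standing loose. Origin: centre of its underside.
- bottle: Blue closed bottle with a white cap, 60 mm across, 150 mm high, standing loose. Origin: centre of its underside.
- chalk_tin: Flat round metal tin, 56 mm across, 30 mm high, lying loose. Origin: centre of its underside.
There are look-alikes about, which are no part of the job. Leave any orange look-alike of the probe alone. Of the things that look like the stand, take the one that is farthest to the robot's left at the start.

How it is judged:
On the way, in this order (a step that is already met when the one before it is completed fails the run):
1. the probe is out of its stand, in the fingers (z of tip_end in the frame of stand above 0.088 m and contact force between the fingers and probe above 1 N and contact force between probe and stand below 0.1 N), for 0.1 s.
2. the tip rests lightly on the red spot, the probe square to the sole, for two seconds (distance between tip_end and spot_red below 0.008 m and angle between the z axis of probe and the z axis of spot_red, either way round below 0.17 rad and value of joint tip between 0.002 and 0.0105 m and contact force between probe and iron between 0.5 and 8 N), for 1.8 s.
At the end, for the whole second after the job is handed in: The fingers hold the probe still, clear of its stand: tip end within 8 mm of the red spot's centre, probe axis within 0.17 rad of the sole's normal, tip pushed in 2 to 10.5 mm, 0.5 to 8 N on the iron; cone, bottle and tin within 30 mm of their start (all of step 2 and contact force between the fingers and probe above 1 N and contact force between probe and stand below 0.1 N and linear speed of probe below 0.02 m/s and distance of each of thread_cone, bottle, chalk_tin from where it was at the start of the episode below 0.03 m); the arm keeps its last pose, push and grip.
It fails at once if the probe is pressed hard on the iron (over 15 N) (contact force between probe and iron above 15 N).
It fails at once if the robot itself touches the iron or its cradle (contact force between any of the arm, the fingers and iron above 1 N).
It fails at once if a bystander is moved by more than 30 mm or knocked over (distance of any of thread_cone, bottle, chalk_tin from where it was at the start of the episode above 0.03 m or angle between any of thread_cone, bottle's own z axis and vertical above 0.5 rad).
It also fails if it takes over 40 s, if anything falls off the work surface, if the arm or the gripper's body presses on something with over 40 N, if the wrist force passes 120 N, or if a joint passes its speed limit or range.

## Working session

There is one attempt and no reset: what is moved stays moved. The work goes in short steps, Python scripts to look and compute and a tool call to move; the robot and the scene stay as the last step left them, time stands still between calls to the robot, and variables do not carry over. Pictures are saved under pics/ and viewed, about 8 in all and at most 12, crops included, and the job is handed in when it is done.

Besides the shell and the picture viewer there is one more tool, called after "Emit:" as name(argument=value, ...), one argument or row to a line, values as JSON. move_arm: Moves the arm, as the interface text tells. Its arguments: {"type":"object","properties":{"moves":{"type":"array","items":{"type":"object","properties":{"gripper":{"type":"number"},"x":{"type":"number"},"y":{"type":"number"},"z":{"type":"number"},"roll":{"type":"number"}}}}},"required":["moves"]}

```bash
mkdir -p pics
cat > h.py <<'E'
import numpy as np, cv2
from bench import ctrl
from scipy.spatial.transform import Rotation as R
def T_tool(o=None):
    o=o or ctrl.get_obs(); T=np.eye(4); w=o['eef_rot']
    T[:3,:3]=R.from_quat([w[1],w[2],w[3],w[0]]).as_matrix(); T[:3,3]=o['eef_pos']; return T
def cam(name):
    T=T_tool(); c=ctrl.camera(name)
    c['T']=np.array(c['world_from_camera']) if 'world_from_camera' in c else T@np.array(c['tool_from_camera'])
    return c
def ray(c,u,v):
    d=np.array([(u-c['cx'])/c['fx'],-(v-c['cy'])/c['fy'],-1.]); d=c['T'][:3,:3]@d
    return c['T'][:3,3],d/np.linalg.norm(d)
def onz(c,u,v,z):
    o,d=ray(c,u,v); return o+d*(z-o[2])/d[2]
def tri(rs):
    A=sum(np.eye(3)-np.outer(d,d) for o,d in rs); b=sum((np.eye(3)-np.outer(d,d))@o for o,d in rs)
    p=np.linalg.solve(A,b); return p,[np.linalg.norm((np.eye(3)-np.outer(d,d))@(p-o)) for o,d in rs]
def proj(c,p):
    q=np.linalg.inv(c['T'])@np.append(p,1); return c['cx']+c['fx']*q[0]/-q[2], c['cy']-c['fy']*q[1]/-q[2]
def save(n,c): 
    cv2.imwrite(f'pics/{n}.png',c['img'][:,:,::-1])
    import pickle; pickle.dump(c,open(f'pics/{n}.pkl','wb'))
E
python3 - <<'E'
from h import *
o=ctrl.get_obs(); print(o['time_s'],o['eef_pos'],o['eef_rot'],o['opening'])
cs=[cam(n) for n in('scene','top','wrist')]
for n,c in zip(('scene','top','wrist'),cs):
    save(n+'0',c); print(n,{k:c[k] for k in c if k not in('img','T')})
E
```

```text
0.0 [0.16086503 0.5517724  0.40379532] [ 3.69122834e-04  8.00002483e-01  5.99996094e-01 -7.59781036e-04] 1.002163495284472
scene {'fx': 500.7216045451413, 'fy': 500.7216045451413, 'cx': 330.17068520106926, 'cy': 238.6438326251493, 'world_from_camera': array([[ 0.52172761, -0.66339956,  0.53637798,  1.10080492],
       [ 0.85300491,  0.41562425, -0.31565663, -0.36626929],
       [-0.01352522,  0.62221983,  0.78272572,  0.87764534],
       [ 0.        ,  0.        ,  0.        ,  1.        ]])}
top {'fx': 560.5737826998619, 'fy': 560.5737826998619, 'cx': 320.898822300647, 'cy': 232.10867277216502, 'world_from_camera': array([[-0.00485817,  0.99642979, -0.08428568,  0.46120483],
       [-0.99997917, -0.00519896, -0.00382416, -0.05835082],
       [-0.00424871,  0.08426534,  0.99643429,  1.24294817],
       [ 0.        ,  0.        ,  0.        ,  1.        ]])}
wrist {'fx': 371.4650312895724, 'fy': 371.4650312895724, 'cx': 320.6285309553924, 'cy': 236.29558907022047, 'tool_from_camera': array([[ 9.99999559e-01,  1.22978774e-04, -9.30705813e-04,
        -3.12753667e-04],
       [-1.76232843e-04, -9.49167274e-01, -3.14772067e-01,
        -8.00500690e-02],
       [-9.22105783e-04,  3.14772093e-01, -9.49166834e-01,
         3.04464896e-02],
       [ 0.00000000e+00,  0.00000000e+00,  0.00000000e+00,
         1.00000000e+00]])}
```

View pics/scene0.png

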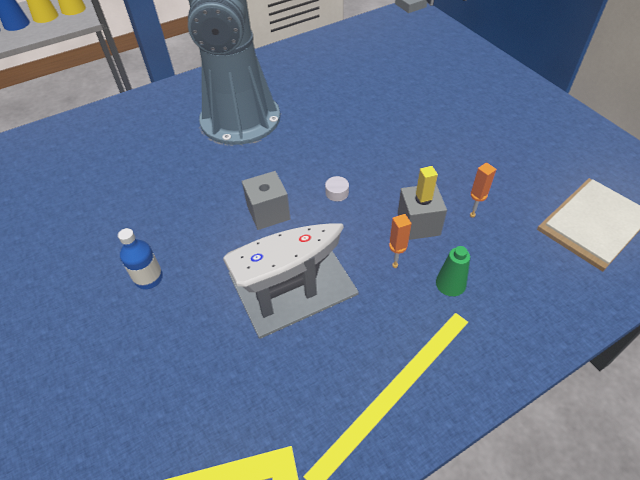

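View pics/top0.png

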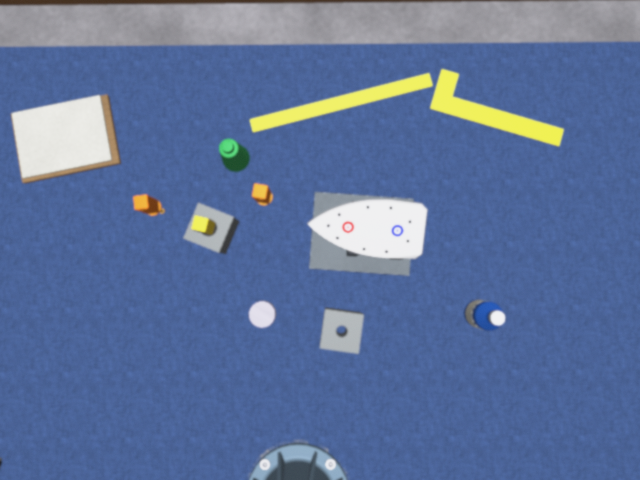

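The scene view shows the yellow probe in the grey stand at (423,200) and an empty grey block at (265,198). The orange look-alikes are at (400,235) and (485,180). The red spot is at (305,238) and the blue one at (257,257).

In the top view, where left is robot +y, the candidate stands are (210,228) with the yellow probe and (342,331) empty. The one farthest left is (210,228), and it also holds the yellow probe.

I'll confirm this in an enlarged crop and measure.

Run:
```python
from h import *
import pickle
L=lambda n:pickle.load(open(f'pics/{n}.pkl','rb'))
s,t=L('scene0'),L('top0')
def blob(c,f,box):
    x0,y0,x1,y1=box; hsv=cv2.cvtColor(c['img'],cv2.COLOR_RGB2HSV).astype(int); m=np.zeros(hsv.shape[:2],np.uint8)
    m[y0:y1,x0:x1]=f(hsv)[y0:y1,x0:x1]; return m
red=lambda h:(((h[...,0]<8)|(h[...,0]>172))&(h[...,1]>90))
blu=lambda h:((h[...,0]>110)&(h[...,0]<130)&(h[...,1]>80))
def cen(m):
    p=cv2.findNonZero(m)[:,0]; return (p.min(0)+p.max(0))/2, len(p)
for n,f,bs,bt in(('red',red,(290,225,320,250),(335,215,362,240)),('blue',blu,(245,248,269,267),(388,220,408,242))):
    a,na=cen(blob(s,f,bs)); b,nb=cen(blob(t,f,bt)); print(n,a,na,b,nb,tri([ray(s,*a),ray(t,*b)]))
yel=lambda h:(h[...,0]>22)&(h[...,0]<35)&(h[...,1]>120)
m=blob(t,lambda h:yel(h)&(h[...,2]>150),(180,200,240,260)); cs=cv2.findContours(m,0,2)[0]; k=max(cs,key=cv2.contourArea); print('yel top',cv2.minAreaRect(k),cv2.boundingRect(k))
m=blob(s,yel,(400,150,450,215));k=max(cv2.findContours(m,0,2)[0],key=cv2.contourArea);print('yel sc',cv2.boundingRect(k),cv2.approxPolyDP(k,2,True)[:,0].tolist())
a=cv2.resize(t['img'][180:270,120:290],None,fx=4,fy=4,interpolation=2);b=cv2.resize(s['img'][140:260,380:510],None,fx=3,fy=3)
w=L('wrist0')['img']
W=np.zeros((360,680+390-270,3),np.uint8); a=cv2.resize(a,(410,217));W[:217,:410]=a;W[:360,410:800]=b
cv2.imwrite('pics/crop1.png',W[:,:,::-1])
```

```text
red [304.5 238. ] 45 [348.  226.5] 40 (array([ 0.56570294, -0.10782524,  0.13644874]), [np.float64(5.8791126218305074e-05), np.float64(5.8791126218310875e-05)])
blue [256.5 257.5] 46 [397. 230.] 54 (array([ 0.55820719, -0.2051026 ,  0.13566089]), [np.float64(0.00017497355098906517), np.float64(0.00017497355098900784)])
yel top ((200.1000213623047, 223.70001220703125), (14.546475410461426, 13.914020538330078), 18.43494987487793) (192, 216, 17, 17)
yel sc (416, 166, 21, 37) [[431, 166], [420, 169], [416, 193], [421, 202], [431, 199], [436, 176]]
```

View pics/crop1.png

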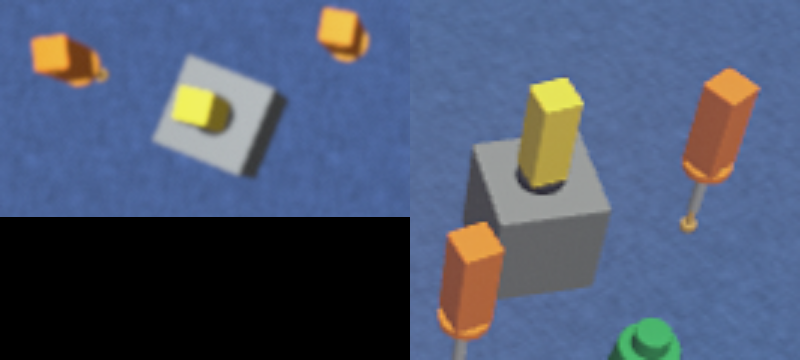

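View pics/wrist0.png

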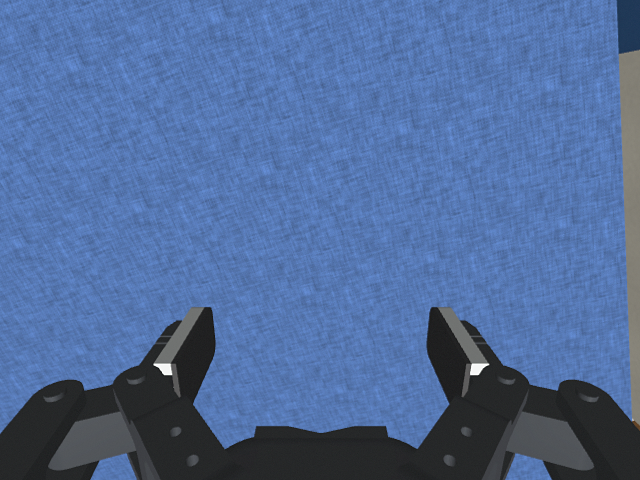

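The crop confirms it: the yellow probe sits in the leftmost grey stand. The tool can't tilt, so the probe has to be pivoted about 20° in the grip, levered on its stand's rim. The first wrist picture shows bare table only. Next I approach the handle.

Run:
```python
from h import *
import pickle
L=lambda n:pickle.load(open(f'pics/{n}.pkl','rb'))
s,t=L('scene0'),L('top0')
p,r=tri([ray(s,427.5,172.5),ray(t,200,223.7)]); print(p,r)
T=T_tool(); print(T[:3,:3].round(3))
print('shift tool cm to be over', (T[:3,:3].T@(p-T[:3,3])*100).round(2))
```

```text
[0.56981886 0.17948655 0.16292568] [np.float64(0.0005765804128751467), np.float64(0.0005765804128750202)]
[[ 0.28   0.96  -0.001]
 [ 0.96  -0.28  -0.001]
 [-0.001 -0.    -1.   ]]
shift tool cm to be over [-24.26  49.69  24.12]
```

Emit:
move_arm(
  moves=[
    {"x":-2.7,"y":5.5},
    {"x":-2.7,"y":5.5},
    {"x":-2.7,"y":5.5},
    {"x":-2.7,"y":5.5},
    {"x":-2.7,"y":5.5},
  ],
)

```text
validation failed for argument at $.mo...
```

Emit:
move_arm(
  moves=[
    {"x":-2.7,"y":5.5},
    {"x":-2.7,"y":5.5},
    {"x":-2.7,"y":5.5},
    {"x":-2.7,"y":5.5},
    {},
  ],
)

```text
validation failed for argument at $.mo...
```

Run:
```python
from h import *
o=ctrl.get_obs();print(o['time_s'],o['eef_pos'],o['q'])
c=cam('wrist');save('wrist1',c)
hsv=cv2.cvtColor(c['img'],cv2.COLOR_RGB2HSV).astype(int)
m=((hsv[...,0]>22)&(hsv[...,0]<35)&(hsv[...,1]>120)).astype(np.uint8)
k=max(cv2.findContours(m,0,2)[0],key=cv2.contourArea);print(cv2.minAreaRect(k),cv2.approxPolyDP(k,3,True)[:,0].tolist())
```

```text
0.15 [0.16086732 0.55183683 0.40398353] [ 1.08073734e+00  1.81390498e-01  1.60777028e+00  2.36311795e-05
  1.35384128e+00 -2.06295923e-01]Traceback (most recent call last):
  File "<stdin>", line 6, in <module>
ValueError: max() iterable argument is empty
```

View pics/wrist1.png

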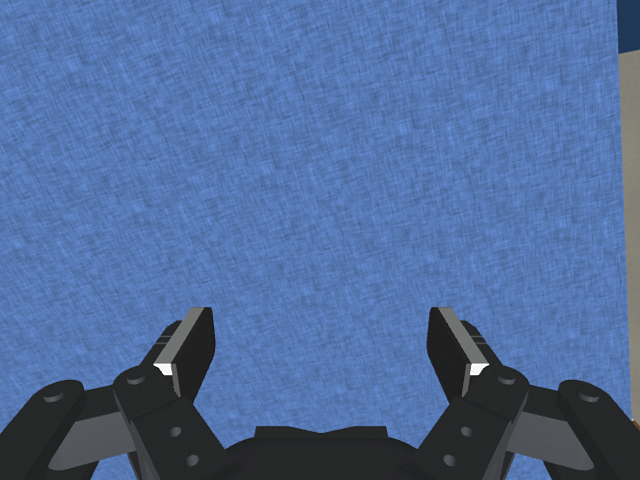

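The move was refused, so every field has to be given. The picture is unchanged.

Emit:
move_arm(
  moves=[
    {"gripper":100,"x":-2.7,"y":5.5,"z":0,"roll":0},
    {"gripper":100,"x":-2.7,"y":5.5,"z":0,"roll":0},
    {"gripper":100,"x":-2.7,"y":5.5,"z":0,"roll":0},
    {"gripper":100,"x":-2.7,"y":5.5,"z":0,"roll":0},
    {"gripper":100,"x":-2.7,"y":5.5,"z":0,"roll":0},
  ],
)

```text
time_s: 0.82
eef_pos: [0.3883, 0.3439, 0.4048]
eef_rot: [-0.0, 0.8, 0.6, 0.0]
wrist_force: [0.0, 0.6, 0.1]
opening: 0.997
```

Emit:
move_arm(
  moves=[
    {"gripper":100,"x":-2.7,"y":5.5,"z":0,"roll":0},
    {"gripper":100,"x":-2.7,"y":5.5,"z":0,"roll":0},
    {"gripper":100,"x":-2.7,"y":5.5,"z":0,"roll":0},
    {"gripper":100,"x":-2.7,"y":5.5,"z":0,"roll":0},
    {"gripper":100,"x":0,"y":0,"z":0,"roll":0},
  ],
)

```text
time_s: 1.45
eef_pos: [0.5706, 0.1767, 0.4041]
eef_rot: [0.0, 0.802, 0.598, -0.0]
wrist_force: [-1.2, 0.0, -0.3]
opening: 1.004
```

Run:
```python
from h import *
o=ctrl.get_obs();print(o['time_s'],o['eef_pos'],o['q'])
c=cam('wrist');save('wrist2',c)
hsv=cv2.cvtColor(c['img'],cv2.COLOR_RGB2HSV).astype(int)
m=((hsv[...,0]>22)&(hsv[...,0]<35)&(hsv[...,1]>120)).astype(np.uint8)
k=max(cv2.findContours(m,0,2)[0],key=cv2.contourArea);print(cv2.minAreaRect(k),cv2.approxPolyDP(k,3,True)[:,0].tolist())
```

```text
1.45 [0.57064112 0.17673175 0.40412274] [ 1.02042309e-01  2.30463048e-01  1.54933910e+00 -8.15761650e-04
  1.36168623e+00 -1.17946485e+00]
((326.4602355957031, 237.9026641845703), (71.84053039550781, 46.829376220703125), 86.18592071533203) [[340, 201], [307, 206], [303, 234], [307, 274], [350, 271], [349, 230]]
```

View pics/wrist2.png

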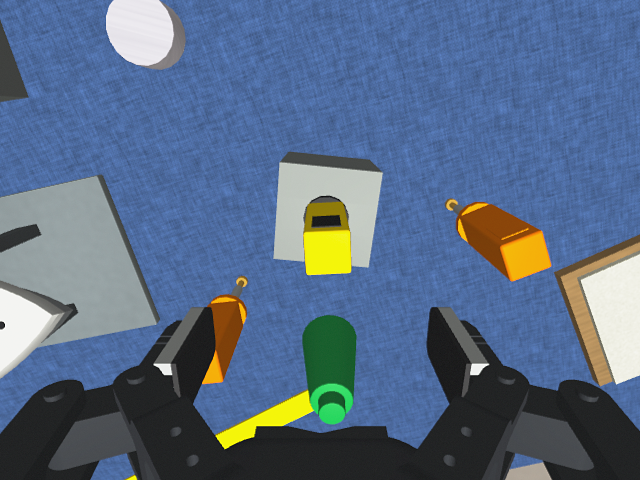

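The wrist view shows the yellow handle's top at about (327,252), turned −5° from the jaws. One orange probe is close to the left finger, around (215,350), so I'll check the clearance.

Run:
```python
from h import *
import pickle
L=lambda n:pickle.load(open(f'pics/{n}.pkl','rb'))
s,t,w=L('scene0'),L('top0'),L('wrist2')
q=np.array([[303,234],[307,274],[350.5,271.5],[349,230]])
u=q.mean(0);print(u)
p,r=tri([ray(s,427.5,172.5),ray(w,*u)]);print('tri s,w',p,r)
p,r=tri([ray(t,200,223.7),ray(w,*u)]);print('tri t,w',p,r)
P=np.array([onz(w,*a,.167) for a in q]);print(P.round(4),np.linalg.norm(P-np.roll(P,1,0),axis=1).round(4), P.mean(0))
e=P[2]-P[1]+P[3]-P[0];print('yaw',np.degrees(np.arctan2(e[1],e[0])))
T=T_tool();print('tool yaw',np.degrees(np.arctan2(T[1,0],T[0,0])))
print('centre in tool cm',T[:3,:3].T@(P.mean(0)-T[:3,3])*100)
for n,a,b in(('orA',(261,191),(401,220)),('orB',(142,202),(486,168))):
    p,r=tri([ray(t,*a),ray(s,*b)]);print(n,p,r,'tool',T[:3,:3].T@(p-T[:3,3])*100)
print('stand hole', onz(t,208,228,.085))
```

```text
[327.375 252.375]
tri s,w [0.57081593 0.17943922 0.163717  ] [np.float64(0.0012549735018781917), np.float64(0.001254973501878131)]
tri t,w [0.57050648 0.18004747 0.16507048] [np.float64(0.0007741981528893074), np.float64(0.0007741981528893607)]
[[0.5553 0.1702 0.167 ]
 [0.5804 0.1649 0.167 ]
 [0.5863 0.1907 0.167 ]
 [0.5606 0.1967 0.167 ]] [0.027  0.0256 0.0264 0.0264] [0.57065399 0.18063005 0.167     ]
yaw 77.84883457563551
tool yaw 73.53791789336496
centre in tool cm [ 0.26386239  0.10379201 23.69884266]
orA [0.63572715 0.06394226 0.15133701] [np.float64(0.0007592248506460761), np.float64(0.0007592248506460217)] tool [-9.081964    9.65278025 25.25807487]
orB [0.61503703 0.29758777 0.15158897] [np.float64(0.0004907463304967506), np.float64(0.0004907463304967747)] tool [12.73848563  1.04748692 25.23436119]
stand hole [0.56893588 0.18044089 0.085     ]
```

Emit:
move_arm(
  moves=[
    {"gripper":100,"x":0.3,"y":0.1,"z":0,"roll":-4.3},
    {"gripper":100,"x":0,"y":0,"z":4,"roll":0},
    {"gripper":100,"x":0,"y":0,"z":4,"roll":0},
    {"gripper":80,"x":0,"y":0,"z":3.4,"roll":0},
    {"gripper":60,"x":0,"y":0,"z":0,"roll":0},
  ],
)

```text
time_s: 2.12
eef_pos: [0.5676, 0.1838, 0.2877]
eef_rot: [-0.002, 0.776, 0.63, -0.003]
wrist_force: [-0.5, 0.2, 0.9]
opening: 0.612
```

Run:
```python
from h import *
o=ctrl.get_obs();print(o['time_s'],o['eef_pos'],o['opening'],o['wrist_force'])
c=cam('wrist');save('wrist3',c)
```

```text
2.125 [0.56761831 0.1837757  0.28767249] 0.61249769703018 [-0.48216157  0.21263361  0.88490824]
```

View pics/wrist3.png

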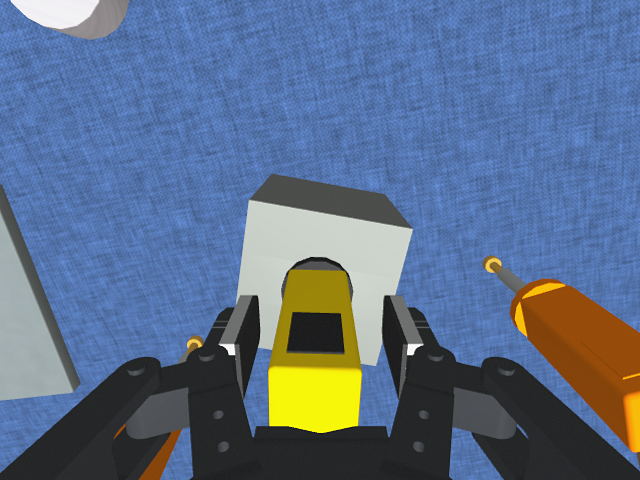

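The handle is square between the open pads, with a few mm of offset. I'll correct that and close.

Emit:
move_arm(
  moves=[
    {"gripper":60,"x":-0.2,"y":0.3,"z":0,"roll":0},
    {"gripper":0,"x":0,"y":0,"z":0,"roll":0},
    {"gripper":0,"x":0,"y":0,"z":0,"roll":0},
    {"gripper":0,"x":0,"y":0,"z":0,"roll":0},
  ],
)

```text
time_s: 2.68
eef_pos: [0.5732, 0.1801, 0.2926]
eef_rot: [0.001, 0.777, 0.63, 0.001]
wrist_force: [0.5, -1.0, 5.9]
opening: 0.324
```

Emit:
move_arm(
  moves=[
    {"gripper":0,"x":0,"y":0,"z":-2,"roll":0},
    {"gripper":0,"x":0,"y":0,"z":-1.8,"roll":0},
    {"gripper":0,"x":0,"y":0,"z":0,"roll":0},
    {"gripper":0,"x":0,"y":-0.8,"z":0,"roll":0},
    {"gripper":0,"x":0,"y":-0.8,"z":0,"roll":0},
  ],
)

```text
time_s: 3.3
eef_pos: [0.5573, 0.1833, 0.329]
eef_rot: [0.002, 0.777, 0.63, 0.002]
wrist_force: [6.1, -1.4, -2.3]
opening: 0.321
```

Emit:
move_arm(
  moves=[
    {"gripper":0,"x":0,"y":-0.8,"z":0.1,"roll":0},
    {"gripper":0,"x":0,"y":-0.8,"z":0.2,"roll":0},
    {"gripper":0,"x":0,"y":0,"z":0,"roll":0},
  ],
)

```text
time_s: 3.68
eef_pos: [0.5418, 0.1867, 0.3269]
eef_rot: [0.002, 0.777, 0.63, 0.002]
wrist_force: [5.6, -0.8, 3.2]
opening: 0.316
```

Run:
```python
from h import *
o=ctrl.get_obs();print(o['time_s'],o['eef_pos'],o['eef_rot'],o['opening'],o['wrist_force'],o['torque'])
c=cam('wrist');save('wrist4',c); s=cam('scene');save('scene4',s)
W=np.zeros((480,800,3),np.uint8);W[:,:400]=c['img'][:,120:520];W[:,400:]=cv2.resize(s['img'][100:280,350:500],(400,480))
cv2.imwrite('pics/v4.png',W[:,:,::-1])
```

```text
3.675 [0.5417787  0.18668654 0.32692764] [0.00188419 0.77689113 0.62962895 0.00200062] 0.3164450106314187 [ 5.57045006 -0.7961576   3.17132763] [-0.37823915 -1.297353   -0.01672738]
```

View pics/v4.png

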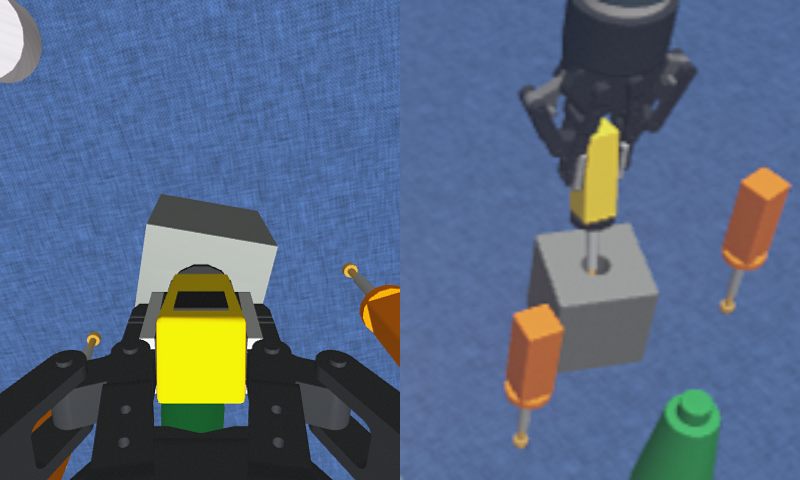

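The probe is pivoting in the pads at a steady 5.6 N, with about 16° reached. I'll tilt a bit more, then draw it out along its own axis.

Emit:
move_arm(
  moves=[
    {"gripper":0,"x":0,"y":-0.4,"z":0.1,"roll":0},
    {"gripper":0,"x":0,"y":-0.4,"z":0.1,"roll":0},
    {"gripper":0,"x":0,"y":0,"z":0,"roll":0},
    {"gripper":0,"x":0,"y":-0.6,"z":-2,"roll":0},
    {"gripper":0,"x":0,"y":-0.7,"z":-2,"roll":0},
  ],
)

```text
time_s: 4.4
eef_pos: [0.5201, 0.1911, 0.3637]
eef_rot: [-0.0, 0.777, 0.63, -0.001]
wrist_force: [0.8, 0.1, -1.8]
opening: 0.318
```

Emit:
move_arm(
  moves=[
    {"gripper":0,"x":0,"y":-0.7,"z":-2,"roll":0},
    {"gripper":0,"x":0,"y":-0.7,"z":-2,"roll":0},
    {"gripper":0,"x":0,"y":0,"z":-3,"roll":0},
    {"gripper":0,"x":0,"y":0,"z":0,"roll":-7.9},
    {"gripper":0,"x":0,"y":0,"z":0,"roll":0},
  ],
)

```text
time_s: 5.03
eef_pos: [0.506, 0.1943, 0.4336]
eef_rot: [-0.001, 0.732, 0.681, -0.001]
wrist_force: [1.2, 0.1, -1.3]
opening: 0.319
```

Run:
```python
from h import *
o=ctrl.get_obs();print(o['time_s'],o['eef_pos'],o['eef_rot'],o['opening'],o['wrist_force'],o['torque'])
T=T_tool()
s=cam('scene');save('scene5',s);t=cam('top');save('top5',t);w=cam('wrist');save('wrist5',w)
g=T[:3,3]+.155*T[:3,2]; print('grasp',g,'px',proj(s,g),proj(t,g))
u,v=map(int,proj(s,g)); x0=u-50;y0=v-35
W=np.zeros((600,800,3),np.uint8);W[:,:500]=cv2.resize(s['img'][y0:y0+120,x0:x0+100],(500,600),interpolation=2)
a,b=map(int,proj(t,g));W[:300,500:]=cv2.resize(t['img'][b-50:b+50,a-50:a+50],(300,300));W[300:525,500:]=cv2.resize(w['img'],(300,225))
cv2.imwrite('pics/v5.png',W[:,:,::-1]);print(x0,y0,a-50,b-50)
```

```text
5.025 [0.50600401 0.19428    0.43364383] [-5.68892757e-04  7.31926115e-01  6.81383520e-01 -5.81328648e-04] 0.3193051465504663 [ 1.18619687  0.10966373 -1.29911603] [-0.02019597  0.07892207  0.02733703]
grasp [0.50575194 0.19428629 0.27864404] px (np.float64(421.3944657202676), np.float64(106.3102276063774)) (np.float64(176.48564724120905), np.float64(254.27579868505893))
371 71 126 204
```

View pics/v5.png

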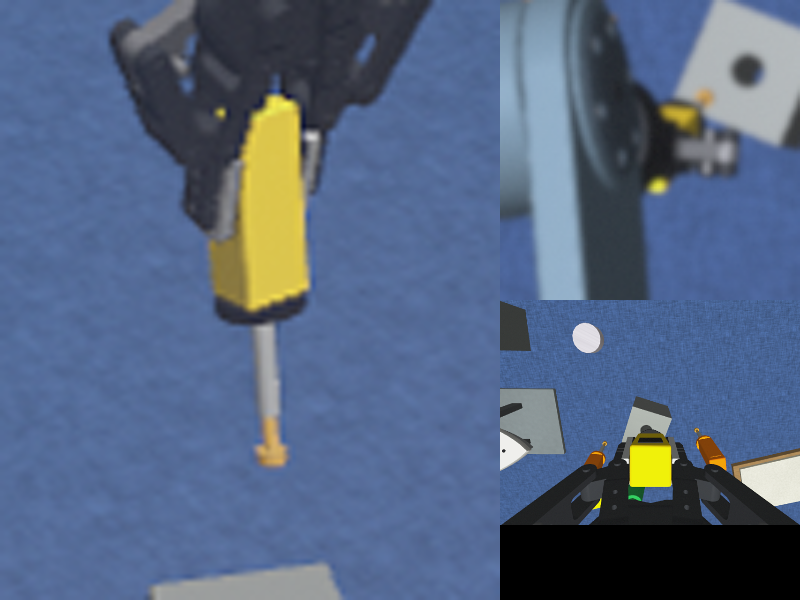

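The scene half shows the probe out of the stand and tilted, with its brass tip end at (425.6,163). In the top view the tip is at (194,236.3).

Run:
```python
from h import *
import pickle
L=lambda n:pickle.load(open(f'pics/{n}.pkl','rb'))
s,t,w=L('scene5'),L('top5'),L('wrist5'); T=T_tool()
def om(c,box):
    x0,y0,x1,y1=box;h=cv2.cvtColor(c['img'],cv2.COLOR_RGB2HSV).astype(int)
    m=np.zeros(h.shape[:2],np.uint8);m[y0:y1,x0:x1]=((h[...,0]>8)&(h[...,0]<24)&(h[...,1]>110)&(h[...,2]>110))[y0:y1,x0:x1];p=cv2.findNonZero(m)[:,0];return p
a=om(s,(415,150,440,172));b=om(t,(186,228,202,242));print(a.min(0),a.max(0),b.min(0),b.max(0),b.mean(0))
ps,pt=(425.6,162.7),b.mean(0)
p,r=tri([ray(s,*ps),ray(t,*pt)]);print('tip',p,r)
k=T[:3,:3].T@(p-T[:3,3]);print('tip in tool',k)
for n,c in(('s',s),):
  # stem top at flange (crop 264,322) and below (270,420)
  for q in((264,322),(269,420)): print(q,(371+q[0]/5,71+q[1]/5))
g=np.array([0,0,.155]);d=k-g;print('dist',np.linalg.norm(d),'tilt',np.degrees(np.arctan2(d[1],d[2])),'side',np.degrees(np.arctan2(d[0],d[2])))
# handle top face in wrist
h=cv2.cvtColor(w['img'],cv2.COLOR_RGB2HSV).astype(int);m=((h[...,0]>22)&(h[...,0]<35)&(h[...,1]>120)&(h[...,2]>225)).astype(np.uint8)
kk=max(cv2.findContours(m[:, 200:440].copy(),0,2)[0],key=cv2.contourArea);print(cv2.boundingRect(kk),cv2.minAreaRect(kk))
```

```text
[423 155] [427 163] [193 235] [195 237] [194.125 235.875]
tip [0.54663374 0.1909308  0.16562619] [np.float64(0.0005825789816684623), np.float64(0.0005825789816685873)]
tip in tool [-1.57275597e-04  4.09712089e-02  2.67209744e-01]
(264, 322) (423.8, 135.4)
(269, 420) (424.8, 155.0)
dist 0.11945581319791158 tilt 20.058683983106654 side -0.08030694792041028
(77, 311, 88, 87) ((120.49998474121094, 353.9999694824219), (86.99998474121094, 85.99998474121094), -0.0)
```

```bash
cat > tgt.py <<'E'
from h import *
k=np.array([0,.041,.267]); n=np.array([-.342,.026,.94]); red=np.array([.5657,-.1078,.1364])
def go(off):
    T=T_tool(); p=T[:3,:3]@k+T[:3,3]; print('tip',p.round(4),'shift cm to',off,(T[:3,:3].T@(red+off*n-p)*100).round(2))
E
python3 -c "
from tgt import *
go(.03);go(0)"
```

```text
tip [0.5467 0.1911 0.1658] shift cm to 0.03 [-29.67   3.05   0.13]
tip [0.5467 0.1911 0.1658] shift cm to 0 [-29.67   4.08   2.94]
```

Emit:
move_arm(
  moves=[
    {"gripper":0,"x":-3,"y":0,"z":-3,"roll":0},
    {"gripper":0,"x":-5,"y":0.5,"z":0,"roll":0},
    {"gripper":0,"x":-5,"y":0.5,"z":0,"roll":0},
    {"gripper":0,"x":-5,"y":0.5,"z":0,"roll":0},
    {"gripper":0,"x":-5,"y":0.5,"z":0,"roll":0},
  ],
)

```text
time_s: 5.8
eef_pos: [0.5102, -0.0382, 0.4632]
eef_rot: [-0.001, 0.732, 0.681, -0.0]
wrist_force: [0.3, -0.2, -0.8]
opening: 0.324
```

Emit:
move_arm(
  moves=[
    {"gripper":0,"x":-4,"y":0.5,"z":0,"roll":0},
    {"gripper":0,"x":-2.7,"y":0.5,"z":0,"roll":0},
    {"gripper":0,"x":0,"y":0,"z":3,"roll":0},
    {"gripper":0,"x":0,"y":0,"z":0,"roll":0},
    {"gripper":0,"x":0,"y":0,"z":0,"roll":0},
  ],
)

```text
time_s: 6.42
eef_pos: [0.5159, -0.1041, 0.4341]
eef_rot: [-0.0, 0.732, 0.682, -0.0]
wrist_force: [0.7, 0.4, -1.5]
opening: 0.325
```

Run:
```python
from tgt import *
o=ctrl.get_obs();print(o['time_s'],o['eef_pos'],o['eef_rot'],o['wrist_force'])
go(.03);go(0)
s=cam('scene');save('scene6',s);w=cam('wrist');save('wrist6',w);t=cam('top');save('top6',t)
T=T_tool();p=T[:3,:3]@k+T[:3,3]
print([proj(c,p) for c in(s,t,w)],[proj(c,red) for c in(s,t,w)])
u,v=map(int,proj(s,red));a,b=map(int,proj(t,red));W=np.zeros((400,800,3),np.uint8)
W[:,:400]=cv2.resize(s['img'][v-45:v+25,u-35:u+35],(400,400),interpolation=2)
W[:300,400:]=cv2.resize(w['img'],(400,300));cv2.imwrite('pics/v6.png',W[:,:,::-1]);print(u-35,v-45)
```

```text
6.425 [ 0.51589047 -0.10405278  0.43412467] [-1.60275246e-04  7.31786606e-01  6.81533812e-01 -1.23865520e-05] [ 0.66146992  0.36735388 -1.51359446]
tip [ 0.5567 -0.1069  0.1671] shift cm to 0.03 [-0.02 -0.13  0.25]
tip [ 0.5567 -0.1069  0.1671] shift cm to 0 [-0.03  0.9   3.07]
[(np.float64(301.71499248360067), np.float64(224.29482422791617)), (np.float64(348.33743060206234), np.float64(229.20674742375013)), (np.float64(320.9166025016841), np.float64(294.0488723225992))] [(np.float64(304.481242785987), np.float64(238.01216310920452)), (np.float64(347.95936301493674), np.float64(226.49117422236415)), (np.float64(320.6782422885987), np.float64(284.99060940680255))]
269 193
```

View pics/v6.png

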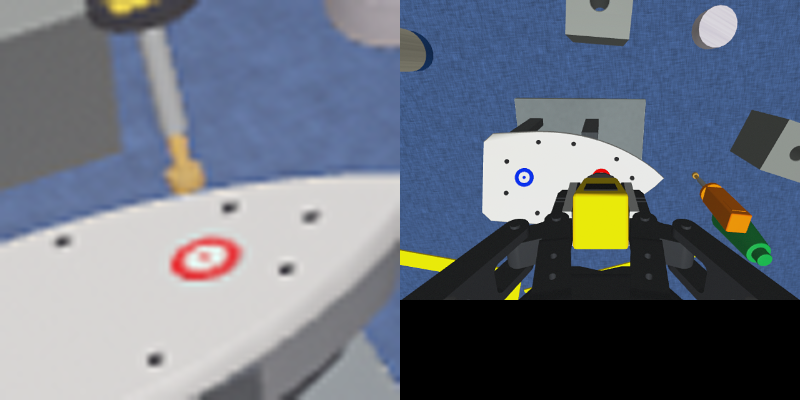

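The tip end is at (301.7,225.9) in the scene view, about 30 mm off the sole, and the red ring is at (304.9,238), where predicted. The probe is lined up along the normal, so I descend along it.

Emit:
move_arm(
  moves=[
    {"gripper":0,"x":0,"y":0.3,"z":1.2,"roll":0},
    {"gripper":0,"x":0,"y":0.3,"z":1.0,"roll":0},
    {"gripper":0,"x":0,"y":0,"z":0,"roll":0},
    {"gripper":0,"x":0,"y":0,"z":0,"roll":0},
  ],
)

```text
time_s: 7.08
eef_pos: [0.5219, -0.1047, 0.4115]
eef_rot: [-0.0, 0.732, 0.682, -0.0]
wrist_force: [-0.7, 0.4, -1.2]
opening: 0.321
```

Run:
```python
from tgt import *
o=ctrl.get_obs();print(o['time_s'],o['wrist_force'],o['torque']);go(0)
s=cam('scene');save('scene7',s)
u,v=304,238
cv2.imwrite('pics/v7.png',cv2.resize(s['img'][v-45:v+25,u-35:u+35],(600,600),interpolation=2)[:,:,::-1])
```

```text
7.075 [-0.65430073  0.43049005 -1.2052802 ] [ 0.01538843  0.04157215 -0.00803915]
tip [ 0.5627 -0.1076  0.1445] shift cm to 0 [0.   0.3  0.81]
```

View pics/v7.png

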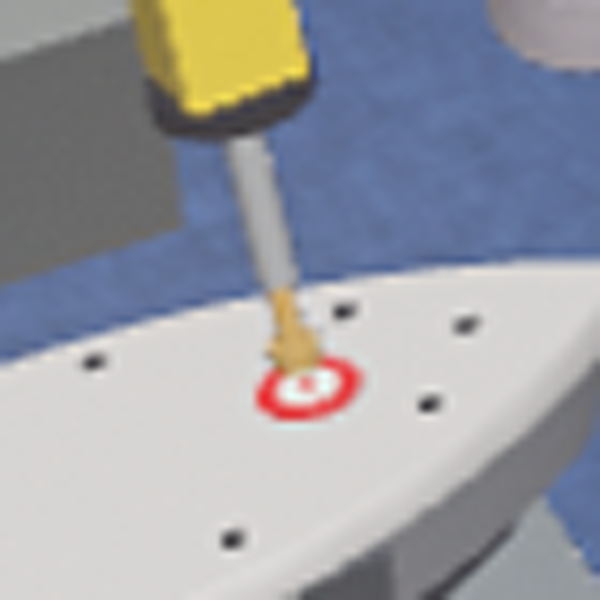

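The tip end is at crop (298,366) and the red dot at (308,384). About 5 to 8 mm remain and the line is good. From here I use small steps and watch the force.

Emit:
move_arm(
  moves=[
    {"gripper":0,"x":0,"y":0.1,"z":0.3,"roll":0},
    {"gripper":0,"x":0,"y":0.1,"z":0.2,"roll":0},
    {"gripper":0,"x":0,"y":0,"z":0,"roll":0},
    {"gripper":0,"x":0,"y":0,"z":0,"roll":0},
  ],
)

```text
time_s: 7.62
eef_pos: [0.5238, -0.1049, 0.4067]
eef_rot: [-0.0, 0.732, 0.682, -0.0]
wrist_force: [-0.3, -0.1, -0.4]
opening: 0.323
```

Emit:
move_arm(
  moves=[
    {"gripper":0,"x":0,"y":0.1,"z":0.2,"roll":0},
    {"gripper":0,"x":0,"y":0,"z":0.1,"roll":0},
    {"gripper":0,"x":0,"y":0,"z":0,"roll":0},
  ],
)

```text
time_s: 8.0
eef_pos: [0.5249, -0.105, 0.4039]
eef_rot: [0.0, 0.732, 0.682, 0.0]
wrist_force: [0.9, 0.9, 0.1]
opening: 0.316
```

Run:
```python
from tgt import *
o=ctrl.get_obs();print(o['time_s'],o['wrist_force'],o['torque']);go(0)
```

```text
8.0 [0.87902344 0.89604161 0.11166085] [ 0.00471588 -0.09630602  0.01297634]
tip [ 0.566  -0.108   0.1369] shift cm to 0 [ 0.01 -0.03  0.05]
```

Emit:
move_arm(
  moves=[
    {"gripper":0,"x":0,"y":0.1,"z":0.2,"roll":0},
    {"gripper":0,"x":0,"y":0,"z":0,"roll":0},
  ],
)

```text
time_s: 8.25
eef_pos: [0.5259, -0.1051, 0.4017]
eef_rot: [0.0, 0.732, 0.682, 0.0]
wrist_force: [-0.7, -0.5, 0.0]
opening: 0.319
```

```bash
cat > f.py <<'E'
from tgt import *
F=[]
for i in range(6):
    o=ctrl.get_obs();F.append(np.r_[o['wrist_force'],o['torque'],o['eef_pos']]);c=cam('scene')
F=np.array(F);print(o['time_s'],F.mean(0).round(3),F.std(0).round(3));print('along n',(F[:,:3].mean(0)+[0,0,1.4])@n);go(0);save('sceneF',c)
u,v=304,238
cv2.imwrite('pics/vF.png',cv2.resize(c['img'][v-45:v+25,u-35:u+35],(600,600),interpolation=2)[:,:,::-1])
E
python3 f.py
```

```text
8.5 [ 0.006  0.117  0.144 -0.004 -0.016  0.014  0.526 -0.105  0.402] [0.388 0.693 0.39  0.043 0.043 0.027 0.    0.    0.   ]
along n 1.4522107670715358
tip [ 0.5667 -0.108   0.1348] shift cm to 0 [ 0.01 -0.1  -0.16]
```

The averaged force is about 1.5 N and the geometry says about 2 mm pressed, so the two agree. I go 4 mm further.

Emit:
move_arm(
  moves=[
    {"gripper":0,"x":0,"y":0.1,"z":0.2,"roll":0},
    {"gripper":0,"x":0,"y":0,"z":0.2,"roll":0},
    {"gripper":0,"x":0,"y":0,"z":0,"roll":0},
  ],
)

```text
time_s: 8.93
eef_pos: [0.5269, -0.1052, 0.3978]
eef_rot: [0.0, 0.732, 0.682, 0.0]
wrist_force: [-0.6, 0.1, 2.1]
opening: 0.318
```

```bash
python3 f.py
```

```text
9.175 [-0.227 -0.138  1.827  0.005 -0.147  0.011  0.527 -0.105  0.398] [0.403 0.239 0.594 0.025 0.041 0.032 0.    0.    0.   ]
along n 3.1076119201751524
tip [ 0.5679 -0.1081  0.1309] shift cm to 0 [ 0.01 -0.22 -0.55]
```

View pics/vF.png

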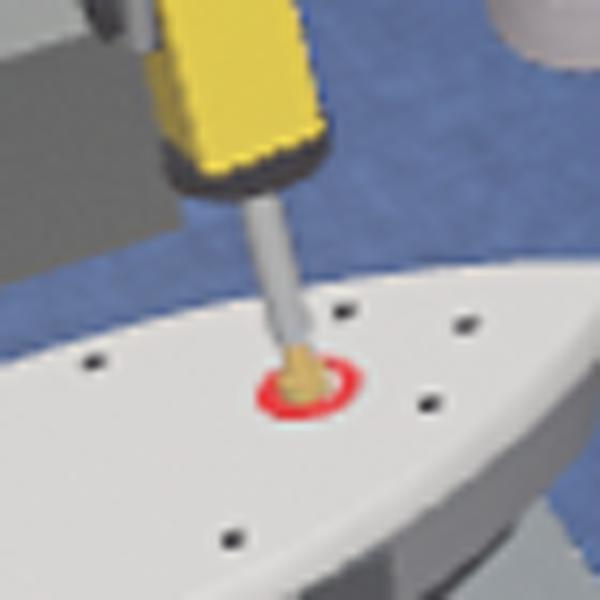

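The tip sits inside the red ring: tip at (303,391), ring centre at (308,388), about 1–2 mm off. It presses at about 3 N, with the spring visibly pushed in part way. Now rest.

Emit:
move_arm(
  moves=[
    {"gripper":0,"x":0,"y":0,"z":0,"roll":0},
    {"gripper":0,"x":0,"y":0,"z":0,"roll":0},
    {"gripper":0,"x":0,"y":0,"z":0,"roll":0},
    {"gripper":0,"x":0,"y":0,"z":0,"roll":0},
    {"gripper":0,"x":0,"y":0,"z":0,"roll":0},
  ],
)

```text
time_s: 9.85
eef_pos: [0.5268, -0.1051, 0.3978]
eef_rot: [0.0, 0.732, 0.682, 0.0]
wrist_force: [1.1, -0.1, 2.0]
opening: 0.322
```

Emit:
move_arm(
  moves=[
    {"gripper":0,"x":0,"y":0,"z":0,"roll":0},
    {"gripper":0,"x":0,"y":0,"z":0,"roll":0},
    {"gripper":0,"x":0,"y":0,"z":0,"roll":0},
    {"gripper":0,"x":0,"y":0,"z":0,"roll":0},
    {"gripper":0,"x":0,"y":0,"z":0,"roll":0},
  ],
)

```text
time_s: 10.48
eef_pos: [0.5268, -0.1051, 0.3977]
eef_rot: [0.0, 0.732, 0.682, 0.0]
wrist_force: [0.5, -0.5, 2.7]
opening: 0.324
```

Emit:
move_arm(
  moves=[
    {"gripper":0,"x":0,"y":0,"z":0,"roll":0},
    {"gripper":0,"x":0,"y":0,"z":0,"roll":0},
    {"gripper":0,"x":0,"y":0,"z":0,"roll":0},
    {"gripper":0,"x":0,"y":0,"z":0,"roll":0},
    {"gripper":0,"x":0,"y":0,"z":0,"roll":0},
  ],
)

```text
time_s: 11.1
eef_pos: [0.5268, -0.1051, 0.3977]
eef_rot: [-0.0, 0.732, 0.682, -0.0]
wrist_force: [0.8, -0.2, 1.5]
opening: 0.322
```

Emit:
move_arm(
  moves=[
    {"gripper":0,"x":0,"y":0,"z":0,"roll":0},
    {"gripper":0,"x":0,"y":0,"z":0,"roll":0},
    {"gripper":0,"x":0,"y":0,"z":0,"roll":0},
    {"gripper":0,"x":0,"y":0,"z":0,"roll":0},
    {"gripper":0,"x":0,"y":0,"z":0,"roll":0},
  ],
)

```text
time_s: 11.72
eef_pos: [0.5268, -0.1051, 0.3977]
eef_rot: [0.0, 0.732, 0.682, -0.0]
wrist_force: [1.0, -0.7, 2.2]
opening: 0.322
```

```bash
python3 f.py; python3 -c "
from h import *
ctrl.hand_in()"
```

```text
11.975 [ 1.054 -0.281  2.178 -0.111 -0.385 -0.016  0.527 -0.105  0.398] [0.234 0.42  0.492 0.014 0.019 0.029 0.    0.    0.   ]
along n 2.9960708665282763
tip [ 0.5677 -0.108   0.1307] shift cm to 0 [ 0.01 -0.2  -0.57]
the job is handed in; nothing more can be done
```

I handed the job in at about 12 s, with the probe still held on the red spot. No verdict is reported, so the figures below are my own measurements.

The tool can't tilt, so I gripped the yellow probe in its leftmost stand and half-lifted it. I then levered it on the stand's rim until it had pivoted in the pads, drew it out and set it on the red spot along the sole's normal.

Last checks:
- **Tilt:** I measured 20.06° from two views in the air, against 20° needed. I did not measure it again in contact.
- **Position:** the tip sits inside the red ring, about 1–2 mm off centre in the last picture.
- **Press:** the force is about 3.0 N along the normal and the tip is pushed in about 6 mm. It rested there for about 3 s and the pose stayed steady.
- **Open doubt:** over the rest the wrist torque about y drifted from −0.15 to −0.39 N m and the sideways force along x rose by about 1.3 N. The pose did not change, and I did not find the cause.
- **Bystanders:** I did not measure the cone, bottle and tin again at the end. I planned the path clear of them.

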